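# Park the loaded tool tote behind the sill of its dock

## Robot

A 6-joint arm with a two-finger parallel gripper is mounted at the origin on a cart in front of the work surface, level with it; the furniture and walls round the work are solid. World frame = base frame: x ahead of the robot, y to its left, z up, the work surface at z = 0. Lengths are in m, angles in rad, forces in N, time in s.
With the tool pointing down it reaches from about 0.275 to 1 m from the base axis. Payload 8.4 kg.
Tool frame: the origin (TCP) lies on the centre line of the jaws, within the pads' length; the fingertips stand 17 mm ahead of it and the grasp point (between the pads) lies 2 mm behind it (bot.tcp_to_tips is the z of the fingertips in the tool frame, in m); z points along the fingers, y is the line along which they close (so a half turn about z gives the same grasp; the last joint's range is limited). The gripper opens to 85 mm and grips with 20 to 120 N. Pads are 22 mm wide; open, the fingers measure 114 mm over their backs; the gripper's body (76 mm by 85 mm) begins 54 mm behind the grasp point. The pads swing forward as they close: fully open they stand 13 mm farther back than shut.
Start: joints at [1.174, 0.353, 1.633, -0, 1.155, -0.002], TCP at [0.24, 0.577, 0.248] pointing down, gripper open.
Joint ranges: [-2.63, 2.63], [-0.92, 2.1], [0.06, 2.66], [-1.3, 4.44], [0, 2.69], [-3.02, 3.02]. Speed limits (rad/s): [2.22, 2.22, 2.79, 3.14, 3.14, 3.14].

## Interface

Orientations are given as a unit quaternion [x, y, z, w].
In Python, from workcell import bot, hand, kinematics, get_obs, vision, hand_in gives the robot as it stands. The module is installed in compiled form; this text tells all that it offers. Calls block until the motion is done:
- bot.reach(position, orientation): joint-space move of the TCP to a pose.
- bot.servo_line(position, ori=None, velocity=0.15): straight line of the TCP; ori=None keeps the orientation; velocity is the mean speed in m/s.
- bot.goto_joints(angles): joint-space move.
- hand.move_gripper(opening, strength=None): finger opening in m; strength is the grip in N (None keeps the last); returns when the fingers have stopped.
- bot.dwell(seconds).
- kinematics.solve_ik(position, orientation): joint angles nearest the present ones, or None.
- get_obs(): the state.
- vision.read_camera(name): name is "side" or "top" or "wrist"; returns a dict with "frame" (420x560x3 uint8, red, green, blue), "intrinsics" (3x3 intrinsics, pixels), "view" (4x4, takes a point from world to camera coordinates). Camera axes: x right, y down, z forward; pixel columns grow to the right and rows downward; lengths in m; the calibration is good to about 2 mm. A picture is of the moment at which its call begins. There is no depth.
A pose or a line that the arm cannot do raises bot.IKError and nothing moves.
- hand_in(): hands the job in; it is judged then, once.
The state is a dict: "time_s": time; "joint_pos": joint angles; "joint_vel": joint speeds; "joint_efforts": joint torques, N m; "position": TCP position; "orientation": TCP orientation; "wrist_force": force on the tool from outside, world axes, zero at the start; "ft_torque": the same for the moment, N m; "gripper_width": finger opening in m; "grip_force": force on a finger pad.
Only numpy, scipy, OpenCV 4.12 (cv2) and the standard library are available. Lean on these libraries where they do the work, as an engineer would, in place of code of your own. Each camera call takes 0.05 s, during which the arm holds its last target. There are 200 camera calls.

## Task

Park the wooden tote, with its tin of nails standing in it, in the dock on the bench. It is loaded, so never carry it: lift only its front edge by the grip bar, set that edge on the raised sill and let go; then push the tote from behind over the sill until its tail has dropped inside and it bears on the sprung buffer with about 10 N (never more than 20 N), and leave it there touching the buffer. Do not tip the tin, and leave the pliers and the whetstone alone.

Things in the scene. Friction and masses are not known exactly. Their poses are not given: they have to be found in the camera images.
- dock: Fixed wooden parking dock. Origin: on the bench under the middle of its sill; +x runs into the dock (the tote's way), z up. Dock floor 6 mm above the bench, from the sill to x = 242 mm. Side rails with tops 34 mm above the bench, inner faces at y = +-56 mm. Flared wings, 34 mm high, widen the mouth from the sill out to x = -38 mm (about 155 mm clear there).
- dock_sill (a point): Middle of the top of the sill, a fixed dark bar across the dock's mouth, 16 mm thick (8 mm each way along the dock's x); its top is 14 mm above the bench and 8 mm above the dock floor. Axes as the dock's.
- stop: Fixed dark end board, 110 mm wide, 64 mm high, 18 mm thick, standing on the dock floor at the far end and facing the sill, with the sprung buffer in its middle. Origin at the foot of the middle of its front face, 215 mm from the dock's origin along the dock's x, 6 mm above the bench; axes as the dock's.
- stop_axis (a point): Point on the board's front face on the buffer's axis, 32 mm above the dock floor; axes as the dock's. The buffer is a rubber disc of 34 mm diameter on a spring of 2.5 N/mm with 14 mm travel. A set screw has put its unpressed face somewhere between 30 and 48 mm in front of the board: different every time, not measured, to be felt.
- tote: Loose open wooden tote, 150 mm long (x), 100 mm wide (y), walls 60 mm high and 8 mm thick, floor 6 mm; 0.4 to 0.6 kg without the tin. Origin: centre of its underside; +x to its front (nose), z up. Starts before the sill, facing it. Tail: plain flat wall faced, like the underside, with smooth sheet steel (friction about 0.25). While it tips over the sill its tail edge rises to about 24 mm.
- tote_bar (a point): Middle of the grip bar, 64 mm ahead of the tote's origin and 90 mm above its underside: a round wooden bar of 16 mm diameter along the tote's y, over the nose end, 84 mm long between two upright ears (8 mm thick, tops 102 mm above the underside). Axes as the tote's.
- tote_nose (a point): Middle of the tote's lower front edge (75 mm ahead of the tote's origin, at the underside). Axes as the tote's.
- tote_tail (a point): Middle of the tote's lower rear edge (75 mm behind the tote's origin, at the underside). Axes as the tote's.
- nail_tin: Open metal tin of nails, 74 mm diameter, 61 mm high, 0.22 kg, standing loose in the rear part of the tote (behind a 24 mm high cross divider); origin at the centre of its underside.
- pliers: Loose pliers, 49 x 165 x 12 mm, lying on the bench to the left of the work; bystander. Origin at the centre of the underside.
- whetstone: Loose grey whetstone, 48 x 152 x 24 mm, lying on the bench to the right of the work; bystander. Origin at the centre of the underside.

How it is judged:
By the outcome, as a careful person would: the job done as asked, in the order asked, and still so for the second after the job is handed in, with the robot touching nothing.
It also fails if it takes over 72 s, if anything falls off the work surface, if the arm or the gripper's body presses on something with over 40 N, if the wrist force passes 120 N, or if a joint passes its speed limit or range.

## Working session

There is one attempt and no reset: what is moved stays moved. The work goes in short steps, each a Python script; the robot and the scene stay as the last script left them, time stands still between calls to the robot, and variables do not carry over. Pictures are saved under pics/ and viewed, at most 10 in all, crops included, and the job is handed in when it is done.

```bash
mkdir -p pics; python3 - <<'E'
from workcell import *
import cv2,numpy as np
for n in("top","side"):
    r=vision.read_camera(n);cv2.imwrite(f"pics/{n}0.png",r["frame"][:,:,::-1])
    print(n,r["intrinsics"].tolist(),np.round(r["view"],4).tolist())
    np.savez(f"cam_{n}.npz",K=r["intrinsics"],V=r["view"])
o=get_obs();print(o["time_s"],o["orientation"],o["wrist_force"])
E
```

```text
top [[416.24476633654456, 0.0, 275.9471085239407], [0.0, 416.24476633654456, 213.6249213300692], [0.0, 0.0, 1.0]] [[-0.0424, -0.9991, 0.0072, 0.3881], [-0.9747, 0.0398, -0.22, 0.4979], [0.2195, -0.0163, -0.9755, 0.8319], [0.0, 0.0, 0.0, 1.0]]
side [[393.1343594908648, 0.0, 281.235804391136], [0.0, 393.1343594908648, 211.89275929776656], [0.0, 0.0, 1.0]] [[-0.8673, -0.4974, -0.0187, 0.616], [-0.2094, 0.3987, -0.8928, 0.0487], [0.4516, -0.7705, -0.45, 0.9434], [0.0, 0.0, 0.0, 1.0]]
0.1 [ 1.96125110e-01  9.80578670e-01 -6.33651930e-04 -1.12141008e-04] [ 0.0548037  -0.34902118 -0.4067703 ]
```

View pics/top0.png

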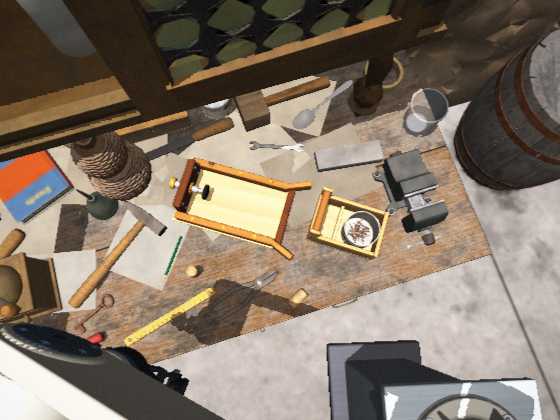

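View pics/side0.png

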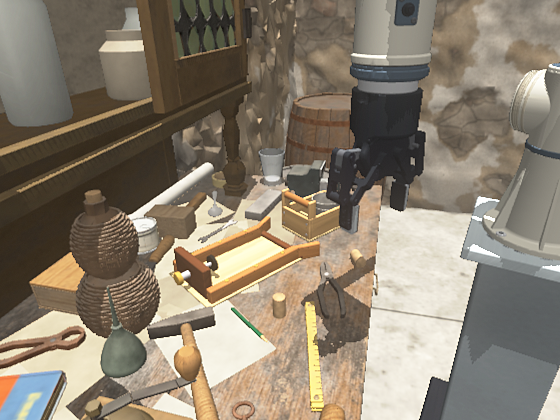

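The dock runs from the sill at about (285,215) to the stop at about (185,190) in the top view. The tote is at about (347,223) with its bar at about (321,212). I'll enlarge this area for corner pixels.

```bash
python3 - <<'E'
import cv2
a=cv2.imread("pics/top0.png")[145:270,165:395]
cv2.imwrite("pics/topc.png",cv2.resize(a,None,fx=3.4,fy=3.4,interpolation=cv2.INTER_CUBIC))
E
```

```text
(no output)
```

View pics/topc.png

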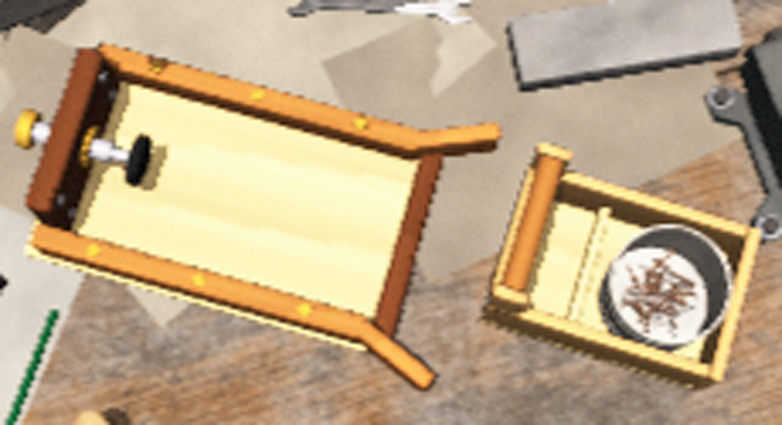

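Crop pixels, to be divided by 3.4 and offset by (165,145):
- **Sill:** ends at about (430,156) and (388,327).
- **Stop:** top front edge from (103,54) to (50,222).
- **Tote bar:** from (551,162) to (517,288).
- **Tote rear top corners:** (760,232) and (716,380).

```bash
cat > h.py <<'E'
import numpy as np, cv2
from scipy.optimize import least_squares
def unproj(K,V,px,z):
    px=np.asarray(px,float); R,t=V[:3,:3],V[:3,3]; C=-R.T@t
    d=R.T@np.linalg.inv(K)@np.r_[px,1]; return C+d*(z-C[2])/d[2]
def fit(pts,z,loc,wt):   # planar pose; wt = weights on local x,y residuals
    def res(p):
        c,s=np.cos(p[2]),np.sin(p[2]); R=np.array([[c,s],[-s,c]])
        return ((np.array([R@(q[:2]-p[:2]) for q in pts])-loc)*wt).ravel()
    best=min((least_squares(res,[.5,-.1,a]) for a in(1.,1.6,2.2)),key=lambda r:r.cost)
    return best.x,(best.fun.reshape(-1,2)*1e3).round(1)
E
python3 - <<'E'
import numpy as np
from h import *
d=np.load("cam_top.npz");K,V=d["K"],d["V"]
print("C",-V[:3,:3].T@V[:3,3])
f=lambda L:[unproj(K,V,np.array([u,v])/3.4+[165,145],z) for u,v,z,*_ in L]
D=[(430,156,.014,0,-56,1,.5),(388,327,.014,0,56,1,0),(103,54,.070,215,-55,1,1),(50,222,.070,215,55,1,1),
 (118,80,.034,200,-56,0,1),(400,153,.034,20,-56,0,1),(45,230,.034,200,56,0,1),(360,318,.034,20,56,0,1)]
T=[(551,162,.09,64,-42,1,1),(517,288,.09,64,42,1,1),(760,232,.06,-75,-50,1,1),(716,380,.06,-75,50,1,1)]
for L in(D,T):
    A=np.array(L); p,r=fit(f(L),None,A[:,3:5]/1e3,A[:,5:7]); print(p,r.tolist())
    c,s=np.cos(p[2]),np.sin(p[2])
    if L is D: pd=p
q=p[:2]-pd[:2];c,s=np.cos(pd[2]),np.sin(pd[2])
print("tote in dock",c*q[0]+s*q[1],-s*q[0]+c*q[1],p[2]-pd[2])
E
```

```text
C [0.31924324 0.38150827 0.91819299]
[0.51331978 0.34690861 1.26505365] [[1.3, -3.5], [-1.5, -0.0], [0.8, -2.5], [-0.6, 0.0], [0.0, 2.3], [-0.0, 1.9], [0.0, -1.1], [-0.0, 1.1]]
[0.48457918 0.21515307 1.20357893] [[0.1, 1.2], [-3.6, -1.9], [1.2, 1.4], [2.3, -0.7]]
tote in dock -0.13429616089237065 -0.012250902898714017 -0.06147472659112618
```

```bash
cat >> h.py <<'E'
from scipy.spatial.transform import Rotation as Ro
DOCK=np.array([0.51332,0.34691]); DY=1.26505
def w(x,y,z):  # dock -> world
    c,s=np.cos(DY),np.sin(DY); return np.array([DOCK[0]+c*x-s*y,DOCK[1]+s*x+c*y,z])
def ori(yaw,tilt,base): # base: tool axes as columns in (ahead,left,up)
    return (Ro.from_euler('z',yaw)*Ro.from_euler('y',tilt)*Ro.from_matrix(base)).as_quat()
# grip: tool z down, tool y along +-ahead
GRIP={s:np.array([[0,s,0],[s,0,0],[0,0,-1.]]) for s in(1,-1)}
# push: tool y along +-left
PUSH={s:np.array([[-s,0,0],[0,s,0],[0,0,-1.]]) for s in(1,-1)}
E
python3 - <<'E'
from workcell import *
from h import *
TY=1.20358; t=np.array([.48458,.21515]); bar=np.r_[t+.064*np.array([np.cos(TY),np.sin(TY)]),.2]
for s in(1,-1):
    a=[kinematics.solve_ik(bar,ori(TY,0,GRIP[s])),kinematics.solve_ik(w(-.02,0,.1),ori(DY,-.16,GRIP[s])),
       kinematics.solve_ik(w(-.17,0,.06),ori(DY,.4,PUSH[s])),kinematics.solve_ik(w(.02,0,.06),ori(DY,.4,PUSH[s]))]
    print(s,[None if q is None else np.round(q,2).tolist() for q in a])
print(bar,bot.tcp_to_tips)
E
```

```text
1 [[0.49, 0.33, 1.78, -0.0, 1.03, -0.71], [0.51, 0.45, 1.88, 0.17, 0.7, -0.88], [0.55, 0.57, 1.86, -0.3, 1.04, -2.09], [0.72, 0.75, 1.49, -0.22, 1.26, -2.02]]
-1 [[0.49, 0.33, 1.78, -0.0, 1.03, 2.43], [0.51, 0.45, 1.88, 0.17, 0.7, 2.26], [0.55, 0.57, 1.86, -0.3, 1.04, 1.05], [0.72, 0.75, 1.49, -0.22, 1.26, 1.12]]
[0.5075572  0.27488314 0.2       ] 0.017
```

```bash
python3 - <<'E'
from workcell import *
from h import *
q=ori(1.20358,0,GRIP[1])
hand.move_gripper(.06,40)
bot.reach([.5076,.2749,.2],q)
r=vision.read_camera("wrist");cv2.imwrite("pics/wrist1.png",r["frame"][:,:,::-1]);np.savez("cam_w1.npz",K=r["intrinsics"],V=r["view"])
print(get_obs()["time_s"])
P=cv2.projectPoints
for p in([.5076,.2749,.09],w(0,56,.014)*[1,1,1] if 0 else w(0,-.056,.014),w(0,.056,.014)):
    c=r["view"][:3]@np.r_[p,1];u=r["intrinsics"]@c;print(u[:2]/u[2])
E
```

```text
2.025
[273.81465658 213.40478061]
[350.41535457 223.44766301]
[351.3401015  100.09937377]
```

View pics/wrist1.png

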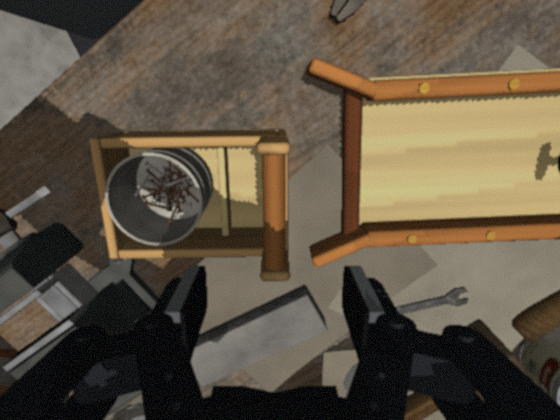

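The wrist view shows the bar's middle at (274.5,212), against (273.8,213) predicted, and the sill at u≈352, against 351 predicted. The poses are good, so I'll grip, lift and draw forward.

```bash
python3 - <<'E'
from workcell import *
from h import *
TY=1.20358
bot.servo_line([.5076,.2749,.089],ori(TY,0,GRIP[1]),.1)
hand.move_gripper(.0,50)
o=get_obs();print("grip",o["gripper_width"],o["grip_force"],np.round(o["wrist_force"],1),o["time_s"])
g=Ro.from_euler('z',-DY).apply(np.r_[o["position"][:2]-DOCK,0]);print(g)   # bar in dock
def bar_tcp(tx,ty,yaw,th,go=True,v=.05):  # tote tail at dock (tx,ty) on bench, yaw rel dock, pitch th
    bx=.139*np.cos(th)-.09*np.sin(th); bz=.139*np.sin(th)+.09*np.cos(th)
    p=w(tx+bx*np.cos(yaw),ty+bx*np.sin(yaw),bz)
    q=ori(DY+yaw,-th,GRIP[1]); p=p+Ro.from_quat(q).apply([0,0,.001])
    bot.servo_line(p,q,v); o=get_obs(); print(np.round([th,*o["wrist_force"],o["time_s"]],2))
y0=TY-DY; tx=g[0]-.139*np.cos(y0); ty=g[1]-.139*np.sin(y0)
for th in(.05,.11,.175): bar_tcp(tx,ty,y0,th)
tf=.003-.150
for k in(1/3,2/3,1): bar_tcp(tx+(tf-tx)*k,ty*(1-k),y0*(1-k),.175)
r=vision.read_camera("top");cv2.imwrite("pics/top2.png",cv2.resize(r["frame"][145:290,165:395,::-1],None,fx=3.4,fy=3.4))
r=vision.read_camera("side");cv2.imwrite("pics/side2.png",cv2.resize(r["frame"][150:310,150:400,::-1],None,fx=3,fy=3))
E
```

```text
grip 0.014524775639941605 48.74421179294586 [-1.1 -0.6  4.6] 3.7583
[-0.07016015 -0.01642295  0.        ]
[ 0.05  0.13 -0.24 -3.2   4.07]
[ 0.11 -0.53 -1.06 -4.9   4.42]
[ 0.18 -0.51  0.28 -2.71  4.78]
[ 0.18  0.14  1.7  -1.65  5.36]
[ 0.18 -0.27  1.46 -1.76  5.93]
[ 0.18  0.36  1.32 -2.04  6.51]
```

View pics/side2.png

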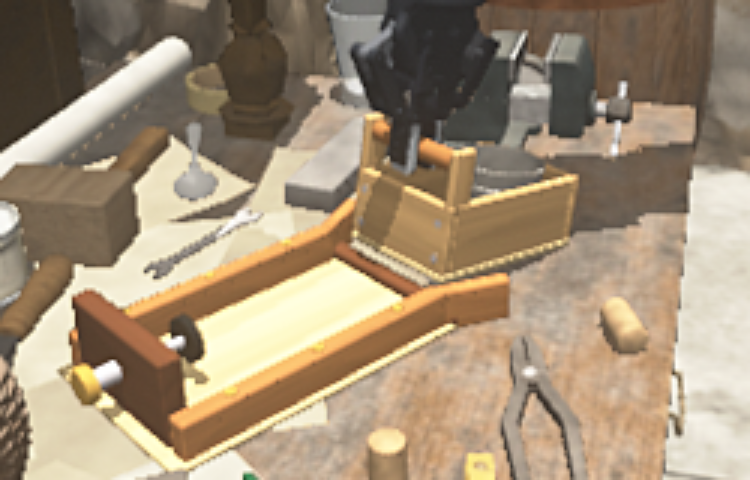

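View pics/top2.png

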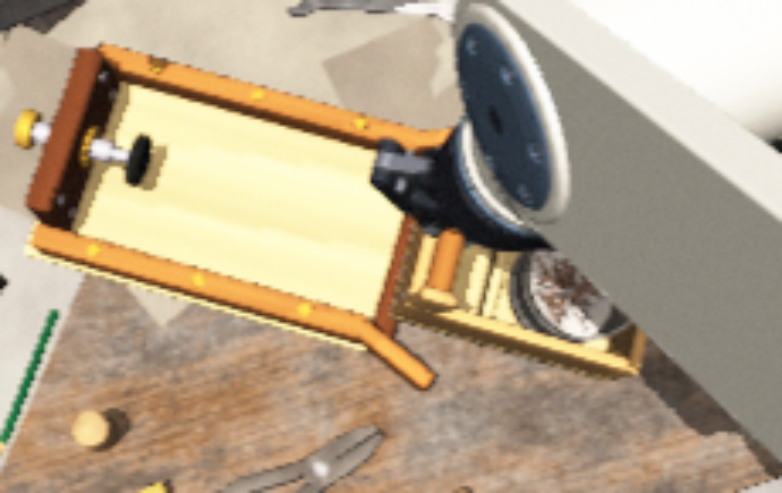

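The side view shows the nose's lower edge from about (352,240) to (442,277) in the crop. I'll check this against the predicted projection.

```bash
python3 - <<'E'
from workcell import *
from h import *
d=np.load("cam_side.npz");K,V=d["K"],d["V"]
def pr(p): u=K@(V[:3]@np.r_[p,1]); return ((u[:2]/u[2]-150)*3).round(0)
for x in(-.012,.001):
    print(x,pr(w(x,-.05,.026)),pr(w(x,.05,.026)))
print("sill",[pr(w(x,y,.014)) for x in(.008,-.008) for y in(-.056,.056)])
print(get_obs()["position"],Ro.from_euler('z',-DY).apply(np.r_[get_obs()["position"][:2]-DOCK,0]))
E
```

```text
-0.012 [359. 232.] [449. 278.]
0.001 [347. 237.] [436. 285.]
sill [array([336., 251.]), array([435., 306.]), array([351., 244.]), array([450., 297.])]
[0.50591141 0.32279706 0.11214477] [-0.02522467 -0.00019312  0.        ]
```

```bash
python3 - <<'E'
from workcell import *
from h import *
tx=.003-.150+.004
def bar_tcp(th,v=.04):
    bx=.139*np.cos(th)-.09*np.sin(th); bz=.139*np.sin(th)+.09*np.cos(th)
    q=ori(DY,-th,GRIP[1]); p=w(tx+bx,0,bz)+Ro.from_quat(q).apply([0,0,.001])
    bot.servo_line(p,q,v); o=get_obs(); print(np.round([th,*o["wrist_force"],o["time_s"]],2))
for th in(.175,.14,.115,.105,.098,.092): bar_tcp(th)
hand.move_gripper(.05); print(get_obs()["wrist_force"])
p=np.array(get_obs()["position"]);bot.servo_line(p+[0,0,.13],None,.15)
# swing back behind the tail
q=ori(DY,-.4,PUSH[-1])
bot.reach(w(-.14,0,.26),ori(DY,0,PUSH[-1]))
bot.reach(w(-.26,0,.2),q)
print(get_obs()["time_s"])
r=vision.read_camera("side");cv2.imwrite("pics/side3.png",cv2.resize(r["frame"][130:310,150:400,::-1],None,fx=3,fy=3))
E
```

```text
[ 0.18 -0.12  1.01 -3.77  6.86]
[ 0.14  0.72  1.54 -3.18  7.15]
[ 0.12  0.67  1.27 -3.08  7.4 ]
[ 0.1  -0.42 -0.21 -3.12  7.65]
[ 0.1  -2.79 -4.6   7.44  7.9 ]
[ 0.09 -5.95 -5.86 14.82  8.15]
[-0.61512316 -0.13896717 -0.57130569]
11.7333
```

View pics/side3.png

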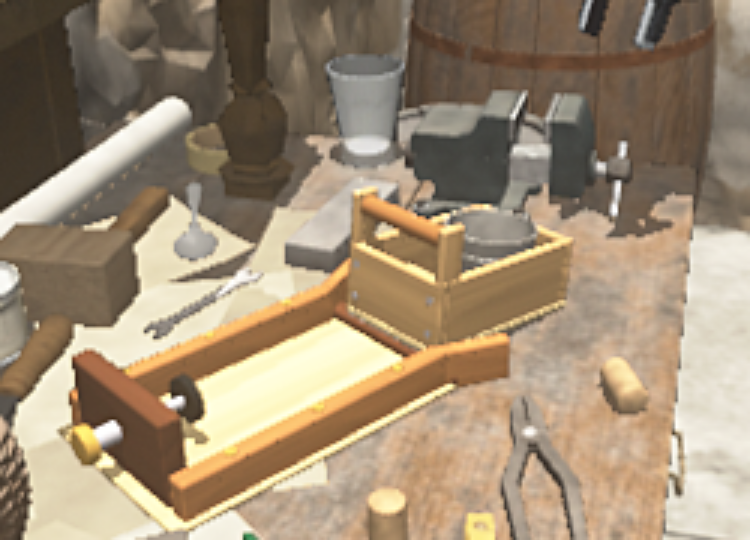

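The tote now rests with its nose on the sill, the bar is released and the tin is upright. Next I'll push in guarded steps.

```bash
python3 - <<'E'
from workcell import *
from h import *
q=ori(DY,-.4,PUSH[-1])
hand.move_gripper(.05)
bot.servo_line(w(-.205,0,.12),q,.15); bot.servo_line(w(-.205,0,.05),q,.12)
f0=np.array(get_obs()["wrist_force"]);np.save("f0.npy",f0)
e=np.array([np.cos(DY),np.sin(DY),0])
x=-.205
while x<-.012:
    x=min(x+.008,-.012); bot.servo_line(w(x,0,.05),None,.04)
    o=get_obs(); f=np.array(o["wrist_force"])-f0; F=-f@e
    print(round(x*1e3),np.round([F,f[2],o["time_s"]],1))
    if F>14: break
r=vision.read_camera("side");cv2.imwrite("pics/side4.png",cv2.resize(r["frame"][130:310,150:400,::-1],None,fx=3,fy=3))
E
```

```text
-197 [ 6.6 -1.6 13.9]
-189 [ 6.8 -0.6 14.2]
-181 [ 6.2 -0.1 14.6]
-173 [ 7.   0.2 14.9]
-165 [ 5.8 -0.5 15.3]
-157 [ 5.9 -0.6 15.6]
-149 [ 7.  -0.1 16. ]
-141 [ 7.1 -0.5 16.3]
-133 [ 6.  -0.8 16.7]
-125 [ 5.7 -0.4 17. ]
-117 [ 6.7 -1.  17.4]
-109 [ 6.6 -1.  17.7]
-101 [ 6.6 -0.7 18.1]
-93 [ 6.4 -0.6 18.4]
-85 [ 7.4 -0.7 18.8]
-77 [ 6.9  0.2 19.1]
-69 [ 5.7 -0.7 19.5]
-61 [ 6.4 -0.6 19.8]
-53 [ 7.  -0.2 20.2]
-45 [ 5.5 -0.7 20.5]
-37 [ 5.7 -1.3 20.9]
-29 [ 5.8 -0.9 21.2]
-21 [ 6.9 -0.9 21.6]
-13 [ 6.1 -0.4 21.9]
-12 [ 6.2 -1.5 22.2]
```

View pics/side4.png

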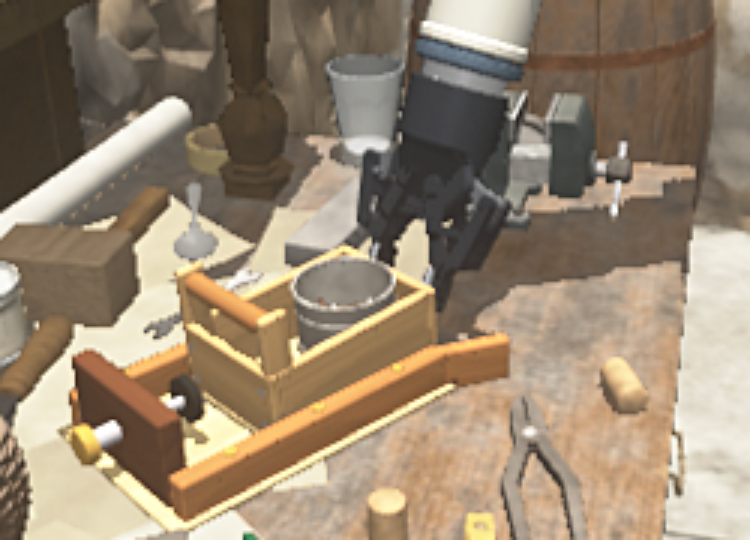

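The tote is level or nearly so, and well into the dock. I'll check the raw force and the tote's position from the near rear top corner (435,290) and the near ear top (273,317).

```bash
python3 - <<'E'
from workcell import *
from h import *
d=np.load("cam_side.npz");K,V=d["K"],d["V"]
for n,c,zs in(("rear",(435,290),(.066,.074,.084)),("ear",(273,317),(.102,.108))):
    for z in zs:
        p=unproj(K,V,np.array(c)/3+[150,130],z); print(n,z,Ro.from_euler('z',-DY).apply(np.r_[p[:2]-DOCK,0]).round(4))
e=np.array([np.cos(DY),np.sin(DY),0]);f0=np.load("f0.npy")
print("f0 along",f0@e,f0)
for i in range(4):
    bot.dwell(.1);o=get_obs();print(np.round(o["wrist_force"],2),-np.array(o["wrist_force"])@e)
print(Ro.from_euler('z',-DY).apply(np.r_[o["position"][:2]-DOCK,o["position"][2]]))
E
```

```text
rear 0.066 [-0.006   0.0421  0.    ]
rear 0.074 [0.0042 0.0524 0.    ]
rear 0.084 [0.0168 0.0654 0.    ]
ear 0.102 [0.138  0.0416 0.    ]
ear 0.108 [0.144  0.0501 0.    ]
f0 along 6.06377912003197 [2.14461072 5.68174538 0.71302913]
[ 0.02 -0.66 -0.83] 0.6229125069888105
[-0.51 -0.02 -0.19] 0.1700236069890495
[-0.25 -0.34  1.12] 0.4033460580034605
[-0.13  0.4   0.63] -0.3457016960832635
[-1.19952794e-02 -3.96612226e-05  5.00148617e-02]
```

```bash
python3 - <<'E'
from workcell import *
from h import *
e=np.array([np.cos(DY),np.sin(DY),0])
x=-.012;log=[]
while x<.035:
    x+=.001 if x>-.002 else .002
    bot.servo_line(w(x,0,.05),None,.02)
    F=[]
    for i in range(4): bot.dwell(.02); F.append(-np.array(get_obs()["wrist_force"])@e)
    log.append((x*1e3,np.mean(F)))
    if np.mean(F)>7.5: break
print(np.round(log,1).tolist(),get_obs()["time_s"],np.round(get_obs()["wrist_force"],1))
r=vision.read_camera("side");cv2.imwrite("pics/side5.png",cv2.resize(r["frame"][130:310,150:400,::-1],None,fx=3,fy=3))
E
```

```text
[[-10.0, 1.2], [-8.0, 1.0], [-6.0, 1.0], [-4.0, 0.7], [-2.0, 0.6], [0.0, 0.7], [1.0, 1.3], [2.0, 2.0], [3.0, 1.8], [4.0, 2.4], [5.0, 1.6], [6.0, 1.9], [7.0, 2.1], [8.0, 1.2], [9.0, 2.0], [10.0, 1.6], [11.0, 2.0], [12.0, 2.0], [13.0, 1.8], [14.0, 2.2], [15.0, 4.5], [16.0, 5.8], [17.0, 8.0]] 29.9167 [-2.8 -8.1  3.9]
```

View pics/side5.png

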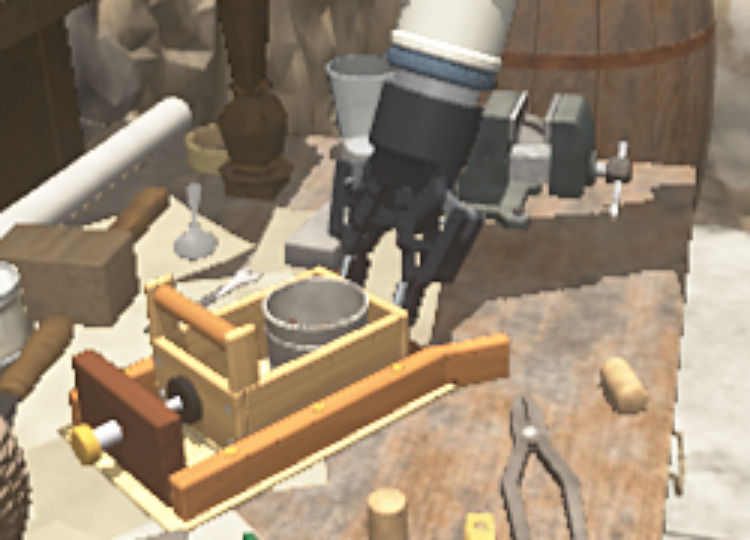

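The rear corner shows the tail is well past the sill and the tin is upright. The buffer was met at tcp x≈14 mm, with about 1.9 N of friction before that. I'll go to about 10 N on the buffer and back off gently.

```bash
python3 - <<'E'
from workcell import *
from h import *
e=np.array([np.cos(DY),np.sin(DY),0])
def F(): 
    a=[]
    for i in range(6): bot.dwell(.03); a.append(-np.array(get_obs()["wrist_force"])@e)
    return np.mean(a)
for x in(.018,.0187):
    bot.servo_line(w(x,0,.05),None,.02); f=F(); print(x,f)
if f<11: bot.servo_line(w(.0192,0,.05),None,.02); print(F())
bot.dwell(.5)
bot.servo_line(w(.008,0,.05),None,.01); print("back",F())
bot.servo_line(w(-.06,0,.06),None,.08); bot.servo_line(w(-.10,0,.2),None,.15)
print(get_obs()["time_s"])
r=vision.read_camera("side");cv2.imwrite("pics/side6.png",cv2.resize(r["frame"][180:310,150:330,::-1],None,fx=4,fy=4))
E
```

```text
0.018 9.853977420816726
0.0187 11.45275958181027
back -0.11525558494687003
34.9083
```

View pics/side6.png

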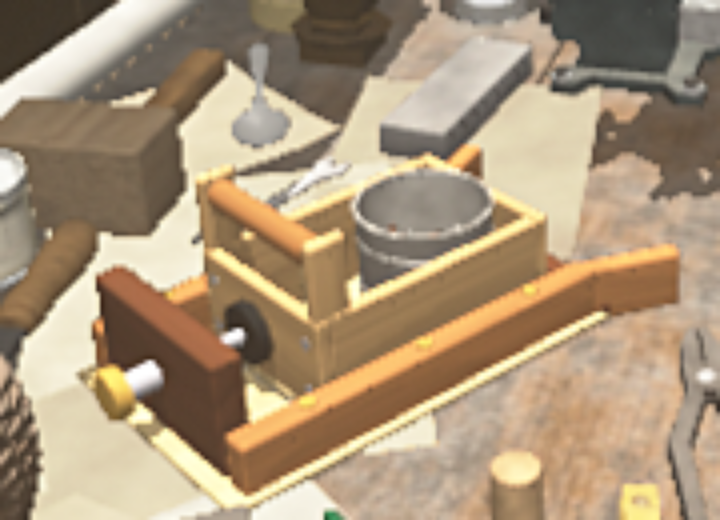

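The buffer disc at (248,333) sits against the nose wall, the tail is inside the sill, the tin stands upright and the robot is clear.

```bash
python3 -c "
from workcell import *
print(hand_in())"
```

```text
the job is handed in; nothing more can be done
None
```

The tote is parked in the dock, tail inside the sill and nose touching the buffer after a push of roughly 10 N on it (11.5 N at the wrist, about 1.9 N of that friction); the tin is upright, the pliers and whetstone were left alone, and I handed the job in at about 35 s.

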